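# Press a painted panel onto its mounting board with the swing clip

## Task

The small painted panel lies loose on the plywood mounting board, which has tacky pads under it: slide it gently until its long far edge sits flush along the metal fence strip, then swing the spring clip by its upright post round its screw until its foot is well over the panel's near edge, and let go so that the clip alone presses the panel down for at least three seconds. Then swing the clip fully back clear of the panel, leaving the panel flush against the fence, and let go. Be gentle: do not ram or squeeze the painted panel with fingers or clip, and do not disturb the cup, bottle and brush.

Things in the scene. Friction and masses are not known exactly. Their poses are not given: they have to be found in the camera images.
- board: Plywood board, 270 x 270 x 18 mm, fixed. Origin at the centre of its underside; x points to the fence, y along it, z up; its top (the bed) is 18 mm above the origin. An aluminium fence strip, 240 mm long, 18 wide, 10 high above the bed, runs along y; its face towards the panel is at board x = +85 mm.
- panel: Loose rigid varnished painted panel, 110 (x) x 200 (y) x 6 mm, about 0.12 kg, flat on the bed, sliding with about 0.5 N. Origin at the centre of its underside. Starts 9 to 16 mm short of the fence, up to 0.06 rad askew. Push its near (-x) long edge: its middle, or 10 to 35 mm to the +y side, is clear of the parked clip. 5 to 9 N near the middle mostly squares it; if it jams askew, push on the lagging side.
- far_left (a point): The panel's far (+x) corner at its +y end, at mid-thickness. Flush when at board x = 85 mm.
- far_right (a point): The panel's far (+x) corner at its -y end, at mid-thickness. Flush when at board x = 85 mm.
- clip (a joint): Swing of the clip about its upright screw, rad. 0 = fully parked (stop; leaf 45 degrees away from the panel), growing clockwise seen from above, onto the panel; stop at 1.92. The leaf points at angle (2.356 - value) from board x. Its foot meets the panel's near edge at about 1.1 and is well over it from 1.5. Light friction, stays where left.
- clip_leaf: Sprung steel leaf of the clip, 16 wide, 3 thick, about 85 mm long. Origin on the screw axis at bed height, x out along the leaf. Underside 10 mm above the bed. Under its end, 72 mm from the screw axis, is a dished round foot, 30 mm across, its flat 8 mm bottom 3 mm above the bed, its sides rising at 27 degrees, so that it rides up sideways onto the panel and presses with about 5 N.
- post_top (a point): Top centre of the clip's upright black round post, 12 mm across, 32 tall, on the leaf 55 mm from the screw axis; its top is 45 mm and its foot 13 mm above the bed. Riding onto the panel takes 5 to 15 N sideways here and the post rises about 2 mm: push it or cage it loosely (a tight grip stops it rising and jams the clip), or lift it 3 to 4 mm (stop at 3.3). Polished, slippery.
- pivot (a point): Pivot of the clip: on the screw axis at bed height (at board x = -59, y = -85 mm).
- cup: Bystander: white cup, 64 mm across, 75 mm high, beside the board. Leave alone.
- spray_bottle: Bystander: bottle, 52 mm across, 150 mm high, beside the board. Leave alone.
- flat_brush: Bystander: flat wooden brush lying beside the board, about 165 mm long. Leave alone.
Things that resemble listed ones, but are neither listed nor needed, are in the scene too. Of the things shaped like the panel, the white one is meant.

How it is judged:
On the way, in this order (a step that is already met when the one before it is completed fails the run):
1. the panel is flush along the fence, both far corners within 2.5 mm, before the clip is swung onto it (clip below 0.95 rad) (x of each of far_left, far_right in the frame of board above 0.0825 m and value of joint clip below 0.95 rad), for 0.2 s.
2. the clip alone presses the panel for 2.5 s: swung to 1.4 rad or more, pressing with more than 1.5 N, robot's hand off clip and panel, panel flush (value of joint clip above 1.4 rad and contact force between clip_leaf and panel above 1.5 N and contact force between each of the arm, the fingers and clip_leaf below 0.2 N and contact force between the fingers and panel below 0.2 N and x of each of far_left, far_right in the frame of board above 0.0825 m), for 2.5 s.
3. the clip is swung back clear, below 0.4 rad (value of joint clip below 0.4 rad), for 0.2 s.
At the end, for the whole second after the job is handed in: The clip is swung back below 0.4 rad, and the panel lies flat and at rest on the board with both far corners within 2.5 mm of the fence (value of joint clip below 0.4 rad and x of each of far_left, far_right in the frame of board above 0.0825 m and angle between panel's own z axis and vertical below 0.03 rad and z of panel in the frame of board below 0.021 m and linear speed of panel below 0.01 m/s); the robot touches nothing.
It fails at once if the fingers press or squeeze the panel with more than 15 N (contact force between the fingers and panel above 15 N).
It fails at once if the clip is driven against the panel with more than 18 N (contact force between clip_leaf and panel above 18 N).
It fails at once if the cup, bottle or brush is moved by more than 15 mm (distance of any of cup, spray_bottle, flat_brush from where it was at the start of the episode above 0.015 m).
It also fails if it takes over 72 s, if anything falls off the work surface, if the arm or the gripper's body presses on something with over 40 N, if the wrist force passes 120 N, or if a joint passes its speed limit or range.

## Robot

A 6-joint arm with a two-finger parallel gripper is mounted at the origin on the work surface. World frame = base frame: x ahead of the robot, y to its left, z up, the work surface at z = 0. Lengths are in m, angles in rad, forces in N, time in s.
With the tool pointing down it reaches from about 0.275 to 1 m from the base axis. Payload 8.4 kg.
Tool frame: the origin (TCP) lies on the centre line of the jaws, within the pads' length; the fingertips stand 17 mm ahead of it and the grasp point (between the pads) lies 2 mm behind it (bot.tcp_to_tips is the z of the fingertips in the tool frame, in m); z points along the fingers, y is the line along which they close (so a half turn about z gives the same grasp; the last joint's range is limited). The gripper opens to 85 mm and grips with 20 to 120 N. Pads are 22 mm wide; open, the fingers measure 114 mm over their backs; the gripper's body (76 mm by 85 mm) begins 54 mm behind the grasp point. The pads swing forward as they close: fully open they stand 13 mm farther back than shut.
Start: joints at [-1.296, 0.353, 1.633, -0, 1.155, -0.002], TCP at [0.171, -0.601, 0.248] pointing down, gripper open.
Joint ranges: [-2.63, 2.63], [-0.92, 2.1], [0.06, 2.66], [-1.3, 4.44], [0, 2.69], [-3.02, 3.02]. Speed limits (rad/s): [2.22, 2.22, 2.79, 3.14, 3.14, 3.14].

## Interface

Orientations are given as a unit quaternion [x, y, z, w].
In Python, from workcell import bot, hand, kinematics, get_obs, vision, hand_in gives the robot as it stands. The module is installed in compiled form; this text tells all that it offers. Calls block until the motion is done:
- bot.reach(position, orientation): joint-space move of the TCP to a pose.
- bot.servo_line(position, ori=None, velocity=0.15): straight line of the TCP; ori=None keeps the orientation; velocity is the mean speed in m/s.
- bot.goto_joints(angles): joint-space move.
- hand.move_gripper(opening, strength=None): finger opening in m; strength is the grip in N (None keeps the last); returns when the fingers have stopped.
- bot.dwell(seconds).
- kinematics.solve_ik(position, orientation): joint angles nearest the present ones, or None.
- get_obs(): the state.
- vision.read_camera(name): name is "scene" or "top"; returns a dict with "frame" (400x640x3 uint8, red, green, blue), "intrinsics" (3x3 intrinsics, pixels), "view" (4x4, takes a point from world to camera coordinates). Camera axes: x right, y down, z forward; pixel columns grow to the right and rows downward; lengths in m; the calibration is good to about 2 mm. A picture is of the moment at which its call begins. There is no depth.
A pose or a line that the arm cannot do raises bot.IKError and nothing moves.
- hand_in(): hands the job in; it is judged then, once.
The state is a dict: "time_s": time; "joint_pos": joint angles; "joint_vel": joint speeds; "joint_efforts": joint torques, N m; "position": TCP position; "orientation": TCP orientation; "wrist_force": force on the tool from outside, world axes, zero at the start; "ft_torque": the same for the moment, N m; "gripper_width": finger opening in m; "grip_force": force on a finger pad.
Only numpy, scipy, OpenCV 4.12 (cv2) and the standard library are available. Lean on these libraries where they do the work, as an engineer would, in place of code of your own. Each camera call takes 0.05 s, during which the arm holds its last target. There are 200 camera calls.

## Working session

There is one attempt and no reset: what is moved stays moved. The work goes in short steps, each a Python script; the robot and the scene stay as the last script left them, time stands still between calls to the robot, and variables do not carry over. Pictures are saved under pics/ and viewed, at most 11 in all, crops included, and the job is handed in when it is done.

```bash
mkdir -p pics
python3 - <<'E'
from workcell import bot,hand,kinematics,get_obs,vision
import cv2,numpy as np
for n in("scene","top"):
    c=vision.read_camera(n); cv2.imwrite(f"pics/{n}0.png",c["frame"][:,:,::-1]); np.savez(f"{n}.npz",K=c["intrinsics"],V=c["view"]); print(c["intrinsics"],c["view"].round(4))
print(get_obs())
E
```

```text
[[458.06672074   0.         317.49783571]
 [  0.         458.06672074 195.47370398]
 [  0.           0.           1.        ]] [[-0.1527  0.9882  0.0104  0.0413]
 [ 0.8459  0.1362 -0.5157 -0.418 ]
 [-0.511  -0.0699 -0.8567  1.4133]
 [ 0.      0.      0.      1.    ]]
[[418.16193155   0.         321.59421298]
 [  0.         418.16193155 194.33776107]
 [  0.           0.           1.        ]] [[-0.0061 -0.9998 -0.0194  0.0516]
 [-0.9934  0.0083 -0.1143  0.5094]
 [ 0.1144  0.0186 -0.9933  1.0683]
 [ 0.      0.      0.      1.    ]]
{'time_s': 0.1, 'joint_pos': array([-1.29639581e+00,  3.53589215e-01,  1.63407683e+00, -8.52198738e-06,
        1.15523187e+00, -2.41715194e-03]), 'joint_vel': array([ 7.37751281e-04, -4.30784951e-04, -1.16611480e-03,  1.04714198e-03,
       -1.47428873e-04,  7.05690621e-05]), 'joint_efforts': array([-6.66586238e-04, -6.06355333e+01, -3.42818999e+01, -3.44182342e-05,
        3.87086897e-03,  5.42666029e-06]), 'position': array([ 0.17068145, -0.60079885,  0.247623  ]), 'orientation': array([ 9.90436330e-01,  1.37969016e-01, -9.23402532e-05, -6.46076741e-04]), 'wrist_force': array([-0.26007099,  0.15242139,  0.78961874]), 'ft_torque': array([-0.00561907,  0.0116723 , -0.01915194]), 'grip_force': 0.0, 'gripper_width': 0.0850859222731328}
```

View pics/top0.png

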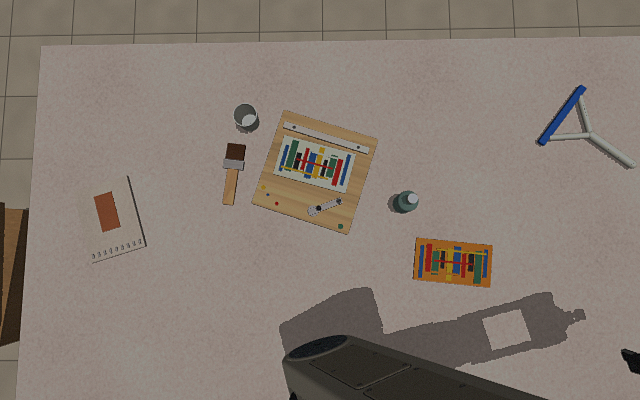

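View pics/scene0.png

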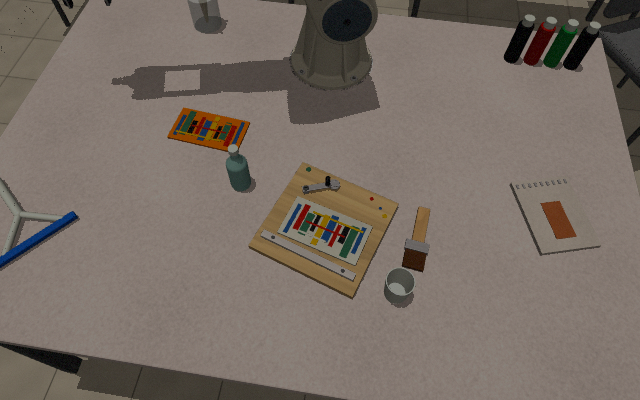

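Candidates for the panel in the top view are the white-ground panel on the board (315,163) and the orange-ground one on the table (453,262). The white one on the plywood beside the fence fits the description. I'll confirm with an enlarged crop and read corners from it.

Run:
```python
import cv2,numpy as np
a=cv2.imread("pics/top0.png")[100:245,240:390]; b=cv2.imread("pics/scene0.png")[155:305,240:405]
a=cv2.resize(a,None,fx=4,fy=4,interpolation=cv2.INTER_CUBIC); cv2.imwrite("pics/topc.png",a)
b=cv2.resize(b,None,fx=4,fy=4,interpolation=cv2.INTER_CUBIC); cv2.imwrite("pics/scenec.png",b)
print(a.shape,b.shape)
```

```text
(580, 600, 3) (600, 660, 3)
```

View pics/topc.png

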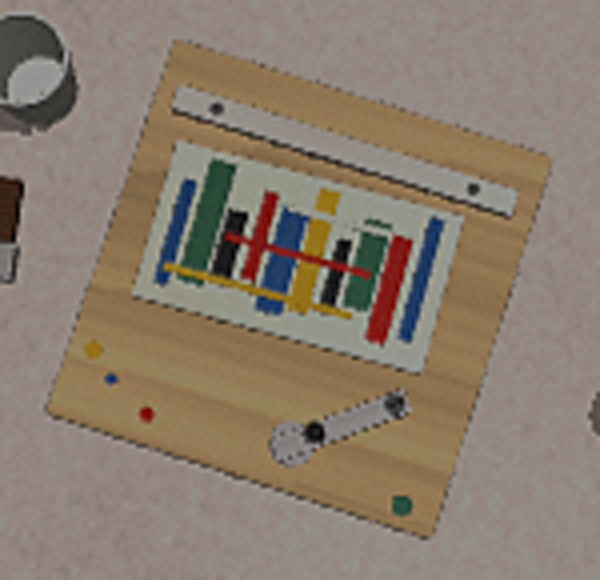

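View pics/scenec.png

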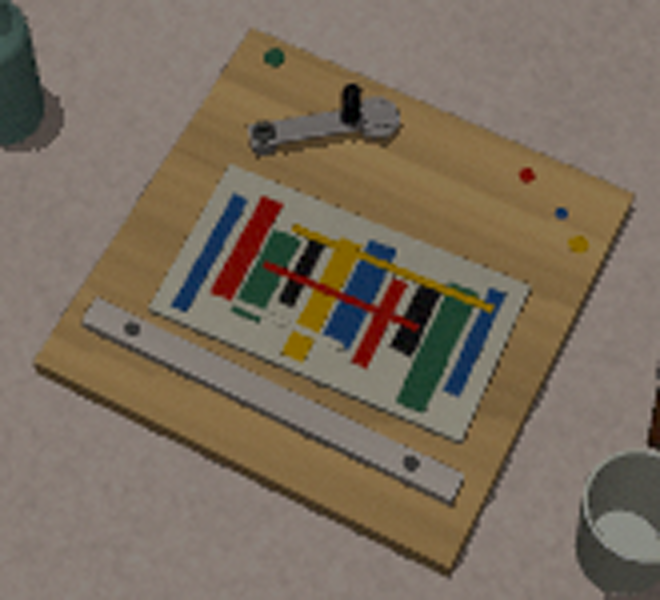

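The crops confirm it: white panel with its gap to the fence, and the clip parked with its screw at crop (396,404) and post at (314,432). Next I fit the board and panel poses from the corners in both views.

```bash
cat > h.py <<'E'
import numpy as np,cv2
from scipy.optimize import least_squares
C={n:np.load(f"{n}.npz") for n in("top","scene")}
OFF={"top":(240,100),"scene":(240,155)}
def full(n,p): return (np.array(p,float)+.5)/4-.5+OFF[n]
def proj(n,P):
    P=np.atleast_2d(P)@C[n]["V"][:3,:3].T+C[n]["V"][:3,3]; q=P@C[n]["K"].T; return q[:,:2]/q[:,2:]
def tf(x,y,z,a,L):
    L=np.atleast_2d(L); c,s=np.cos(a),np.sin(a)
    return np.c_[x+c*L[:,0]-s*L[:,1],y+s*L[:,0]+c*L[:,1],z+L[:,2]]
def fit(L,obs,zfix=None,x0=(.5,0,0,0)):
    f=lambda v:np.concatenate([(proj(n,tf(v[0],v[1],v[2] if zfix is None else zfix,v[3],L))-o).ravel() for n,o in obs.items()])
    r=least_squares(f,x0,loss='soft_l1'); return r.x,f(r.x)
def rect(a,b,z): return np.array([[a,b,z],[a,-b,z],[-a,-b,z],[-a,b,z]])
E
python3 - <<'E'
from h import *
o={"top":full("top",[(176,40),(552,157),(432,538),(48,412)]),"scene":full("scene",[(450,570),(36,366),(250,28),(633,195)])}
for n in o:
    b,r=fit(rect(.135,.135,.018),{n:o[n]},zfix=0); print(n,b.round(4),np.abs(r).max())
b,r=fit(rect(.135,.135,.018),o,zfix=0); print(b.round(4),r.round(2))
bz,r=fit(rect(.135,.135,.018),o); print("free z",bz.round(4),np.abs(r).max())
op={"top":full("top",[(178,141),(463,215),(421,373),(133,296)]),"scene":full("scene",[(463,440),(150,312),(231,165),(529,286)])}
B=lambda L:tf(b[0],b[1],0,b[3],L)
Rb=lambda p:((np.array(p)-b[:2])@np.array([[np.cos(b[3]),-np.sin(b[3])],[np.sin(b[3]),np.cos(b[3])]]))
for oo in ({"top":op["top"]},{"scene":op["scene"]},op):
    p,r=fit(rect(.055,.1,.006),oo,zfix=.018); print("panel",p.round(4),"in board",Rb(p[:2]).round(4),(p[3]-b[3]).round(4),np.abs(r).max())
    print(Rb(tf(p[0],p[1],0,p[3],rect(.055,.1,0))[:,:2]).round(4).tolist())
for th in (0,.1,.2):
    a=2.356-th; P=[-.059+.055*np.cos(a),-.085+.055*np.sin(a),.063]; W=B(P)
    print(th,W.round(4),[((proj(n,W)-OFF[n]+.5)*4-.5).round(0).tolist() for n in C])
np.save("b.npy",b)
E
```

```text
top [ 0.5752  0.0654  0.0422 -0.3212] 0.723074386923372
scene [ 0.575   0.0654 -0.     -0.3198] 1.21881290788005
[ 0.5751  0.0654  0.     -0.3204] [-0.31 -0.56  0.7  -0.27  0.3   0.44 -0.69  0.41  0.36  0.37 -1.24 -0.33
 -0.08  0.09  0.61 -0.24]
free z [ 0.5747  0.0654 -0.002  -0.3202] 1.091474521952108
panel [ 0.5932  0.0673  0.     -0.271 ] in board [0.0166 0.0075] 0.0494 0.41803130169842007
[[0.0666, 0.1101], [0.0765, -0.0896], [-0.0334, -0.0951], [-0.0433, 0.1047]]
panel [ 0.592   0.0673  0.4944 -0.2699] in board [0.0154 0.0071] 0.0505 0.7969170572931716
[[0.0653, 0.1098], [0.0754, -0.09], [-0.0345, -0.0955], [-0.0446, 0.1042]]
panel [ 0.5926  0.0673  0.     -0.2705] in board [0.016  0.0073] 0.0499 0.8091368948281001
[[0.066, 0.11], [0.0759, -0.0898], [-0.0339, -0.0953], [-0.0439, 0.1045]]
0 [[0.4677 0.0524 0.063 ]] [[[320.0, 439.0]], [[348.0, 85.0]]]
0.1 [[0.4727 0.0547 0.063 ]] [[[317.0, 431.0]], [[351.0, 92.0]]]
0.2 [[0.4779 0.0564 0.063 ]] [[[314.0, 423.0]], [[352.0, 100.0]]]
```

```bash
cat >> h.py <<'E'
from workcell import bot,hand,kinematics,get_obs,vision
b=np.load("b.npy"); BED=.018
def W(x,y,z): return tf(b[0],b[1],0,b[3],[x,y,BED+z])[0]
def Q(psi): return np.array([np.cos(psi/2),np.sin(psi/2),0,0])
def F(f0=0):  # wrist force in board axes
    f=get_obs()["wrist_force"]; c,s=np.cos(b[3]),np.sin(b[3])
    return np.array([c*f[0]+s*f[1],-s*f[0]+c*f[1],f[2]])-f0
QP=Q(b[3]+np.pi)
E
python3 - <<'E'
from h import *
print(bot.tcp_to_tips)
bot.reach(W(-.075,.032,.15),QP)
hand.move_gripper(0.0); print(bot.tcp_to_tips,get_obs()["gripper_width"])
bot.servo_line(W(-.075,.032,.04),velocity=.1)
o=get_obs(); print(o["time_s"],o["position"],W(-.075,.032,.04),o["joint_pos"],F())
c=vision.read_camera("scene")["frame"][130:330,200:440,::-1]; cv2.imwrite("pics/s1.png",cv2.resize(c,None,fx=3,fy=3,interpolation=cv2.INTER_CUBIC))
E
```

```text
0.017
0.017 -3.955467751821572e-05
4.9417 [0.51441171 0.11946054 0.058541  ] [0.51397635 0.11936983 0.058     ] [ 2.25343325e-01  4.67302349e-01  1.97870087e+00 -1.95177205e-06
  6.94595077e-01 -1.02504323e+00] [ 0.32182339 -0.7263621  -0.08600974]
```

View pics/s1.png

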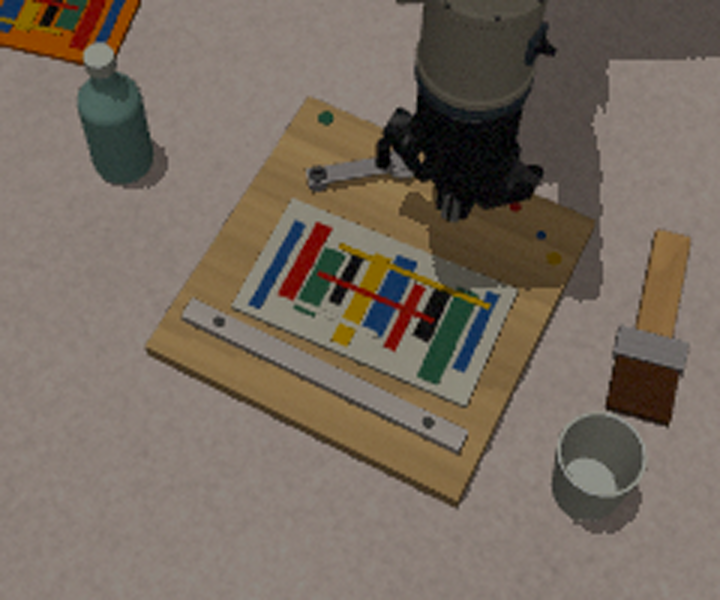

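The picture shows the shut fingertips at (455,210), just behind the panel's near edge. The clip is clear, although a knuckle at (400,150) overlaps it in view, so I'll shift a little to +y before going down.

Run:
```python
from h import *
y=.040
bot.servo_line(W(-.072,y,.04),velocity=.1)
f0=F()
for z in (.028,.021):
    bot.servo_line(W(-.072,y,z),velocity=.04); print("z",z,F(f0).round(2))
f0=F(); x=-.072
while x<-.028:
    x+=.002 if x<-.046 else .0005
    bot.servo_line(W(x,y,.021),velocity=.02); f=F(f0)
    if x>-.046: print(round(x,4),f.round(2),end=" ")
    if f[0]<-5: break
print(get_obs()["time_s"])
c=vision.read_camera("top")["frame"]; cv2.imwrite("pics/t2.png",cv2.resize(c[100:245,240:390,::-1],None,fx=4,fy=4,interpolation=cv2.INTER_CUBIC))
```

```text
z 0.028 [ 1.3  -0.15  0.55]
z 0.021 [ 0.84 -0.7   0.04]
-0.046 [-1.37  0.65  1.1 ] -0.0455 [-1.39  0.9   0.55] -0.045 [-1.93  1.82  2.01] -0.0445 [-1.34  0.54  1.4 ] -0.044 [-2.53  0.33  0.77] -0.0435 [-0.21  1.56  0.63] -0.043 [-1.48  0.09  1.07] -0.0425 [-0.88  0.74 -0.07] -0.042 [-1.07  0.78  1.43] -0.0415 [-0.49  1.07  1.16] -0.041 [-1.65  0.45  1.3 ] -0.0405 [-2.16  0.14  2.14] -0.04 [-0.47 -0.17  1.35] -0.0395 [-1.08  0.76  1.75] -0.039 [-1.71  1.08  1.18] -0.0385 [-0.88  0.55  1.23] -0.038 [-1.36  0.72  0.39] -0.0375 [-1.32  0.01  1.84] -0.037 [-1.8  -0.4   1.25] -0.0365 [-2.69  0.65  2.62] -0.036 [-5.33 -0.43  3.71] 14.2667
```

View pics/t2.png

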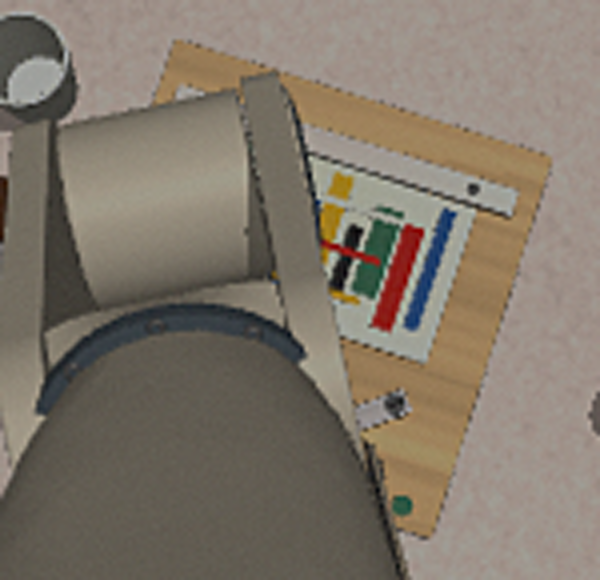

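The visible right half of the panel now sits against the fence, with its far edge running from (310,155) to (475,207). I'll settle it at about 7 N, back off and verify both ends.

Run:
```python
from h import *
y=.040; x=-.036
for i in range(3):
    f=np.mean([F() for _ in range(1)],0); print(f.round(2))
    if f[0]<-6.5: break
    x+=.0003; bot.servo_line(W(x,y,.021),velocity=.02)
bot.servo_line(W(-.065,y,.021),velocity=.06)
bot.servo_line(W(-.075,y,.07),velocity=.12)
hand.move_gripper(.034)
phi=2.356-.05
bot.reach(W(-.11,-.04,.12),Q(b[3]+phi)); print(F().round(2),get_obs()["gripper_width"],get_obs()["time_s"])
c=vision.read_camera("scene")["frame"]; cv2.imwrite("pics/s3.png",cv2.resize(c[155:305,240:405,::-1],None,fx=4,fy=4,interpolation=cv2.INTER_CUBIC))
```

```text
[-5.28 -1.37  2.86]
[-6.26 -0.55  3.49]
[-6.56 -0.24  4.32]
[ 0.63  0.34 -0.77] 0.03363433348020331 17.1833
```

View pics/s3.png

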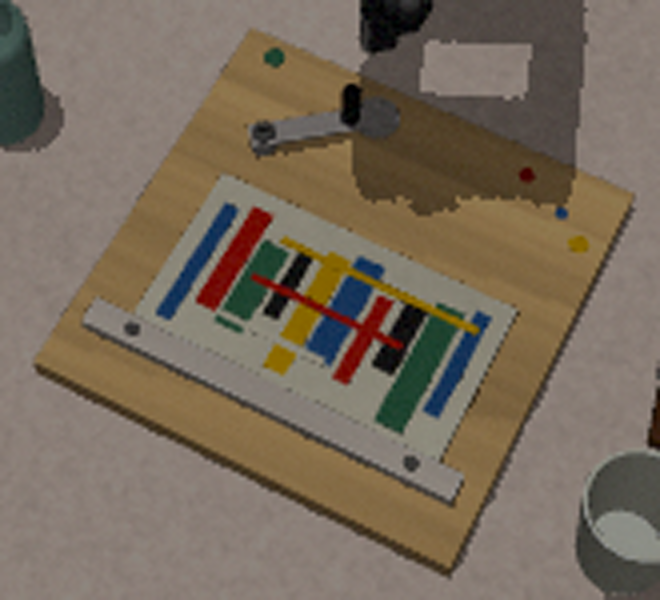

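Both ends are flush: the far corners near (138,308) and (443,458) meet the fence face. The clip is still parked with its post at (352,88). Next I cage the post loosely and swing it.

```bash
cat >> h.py <<'E'
def arc(th,z,r=.055):
    p=2.356-th; return W(-.059+r*np.cos(p),-.085+r*np.sin(p),z),Q(b[3]+p)
def ft(th,f0):
    p=2.356-th; f=F(f0); return f[0]*np.sin(p)-f[1]*np.cos(p), f[2]
E
python3 - <<'E'
from h import *
L=rect(.055,.1,.006)[2:]; o={"scene":full("scene",[(221,176),(517,311)])}
p,r=fit(L,o,zfix=.018,x0=(.6,.067,0,b[3])); d=p[:2]-b[:2]; print("panel x in board",np.cos(b[3])*d[0]+np.sin(b[3])*d[1],p[3]-b[3])
P,q=arc(.05,.09); bot.reach(P,q); f0=F()
for z in (.06,.045,.035):
    P,q=arc(.05,z); bot.servo_line(P,velocity=.06); print(z,F(f0).round(2))
hand.move_gripper(.024); print(F(f0).round(2),get_obs()["grip_force"],get_obs()["gripper_width"])
th=.05
while th<.9:
    th=th+.05; P,q=arc(th,.035); bot.servo_line(P,q,velocity=.04); print(round(th,2),np.round(ft(th,f0),1),end=" ")
    if abs(ft(th,f0)[0])>8: break
print(get_obs()["time_s"])
c=vision.read_camera("scene")["frame"]; cv2.imwrite("pics/s4.png",cv2.resize(c[155:305,240:405,::-1],None,fx=4,fy=4,interpolation=cv2.INTER_CUBIC))
E
```

```text
panel x in board 0.030071947456857397 -0.0038816168143132046
0.06 [-0.35 -0.52  0.16]
0.045 [ 0.66 -1.15  0.27]
0.035 [ 0.45 -0.48  0.02]
[-0.39 -0.32  0.04] 0.0 0.02419055372279402
0.1 [-0.1  0.9] 0.15 [0.3 1.3] 0.2 [0.1 0.3] 0.25 [-0.2  0.5] 0.3 [-0.1  1.8] 0.35 [0.  0.5] 0.4 [-0.5  0.6] 0.45 [0.3 0.6] 0.5 [0.6 0.9] 0.55 [0.1 1.2] 0.6 [-0.1  0.9] 0.65 [0.1 0.6] 0.7 [-0.5  1.1] 0.75 [0.2 0.9] 0.8 [0.3 1.9] 0.85 [0.9 1.2] 0.9 [-0.6  0.9] 23.3667
```

View pics/s4.png

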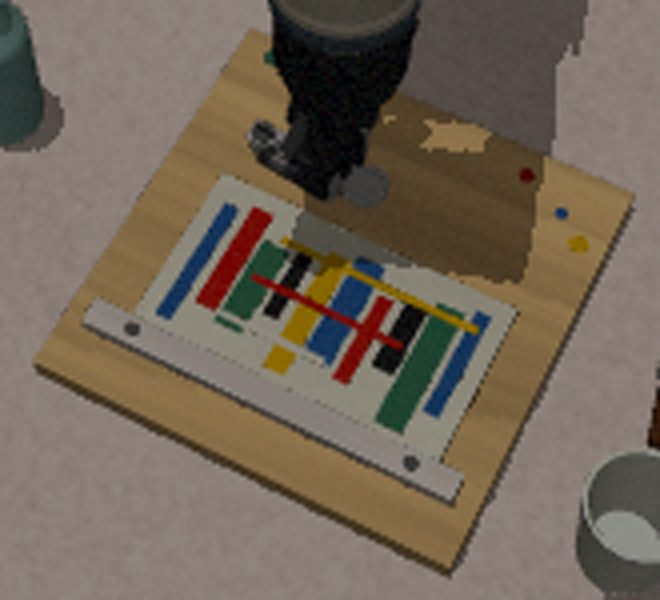

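The clip follows in the cage: its foot is at (365,185), just short of the panel, and the panel is still flush. Next comes the slow ride-up.

Run:
```python
from h import *
f0=np.array([-.2,-.3,.5]); th=.9
while th<1.70:
    th+=.025; P,q=arc(th,.035); bot.servo_line(P,q,velocity=.02); f=ft(th,f0); print(round(th,3),np.round(f,1),end=" ")
    if abs(f[0])>16 or abs(f[1])>14: print("STOP"); break
print(get_obs()["time_s"])
if th>=1.70:
    P,q=arc(th-.11,.035); bot.servo_line(P,q,velocity=.02); print(F(f0).round(2),get_obs()["grip_force"])
    c=vision.read_camera("scene")["frame"]; cv2.imwrite("pics/s5.png",cv2.resize(c[155:305,240:405,::-1],None,fx=4,fy=4,interpolation=cv2.INTER_CUBIC))
```

```text
0.925 [-0.3  0.2] 0.95 [0.4 0.4] 0.975 [-0.4 -1.3] 1.0 [-0.9 -1.2] 1.025 [-1.3 -0.9] 1.05 [-0.8 -0.4] 1.075 [ 0.2 -0.4] 1.1 [-0.6 -0.6] 1.125 [-0.6 -0.5] 1.15 [ 0.2 -0.1] 1.175 [-0.1 -0.4] 1.2 [-0.4  0.4] 1.225 [-2.9  1.6] 1.25 [-4.1  2. ] 1.275 [-4.   0.4] 1.3 [-4.1  0.6] 1.325 [-0.6 -0.4] 1.35 [-0.7 -0.8] 1.375 [-0.6  0.4] 1.4 [-2.5  0.1] 1.425 [-2.1  0.3] 1.45 [-2.9  0.8] 1.475 [-2.1 -0.2] 1.5 [-2.2 -1.6] 1.525 [-2.7 -0.4] 1.55 [-2.5 -0.4] 1.575 [-1.9 -1.4] 1.6 [-2.9 -0.9] 1.625 [-1.5 -1.5] 1.65 [-2.3 -0.4] 1.675 [-2.5 -0.1] 1.7 [-2.2  0. ] 1.725 [-1.1 -0.5] 31.6667
[ 1.09  0.31 -1.36] 0.0
```

View pics/s5.png

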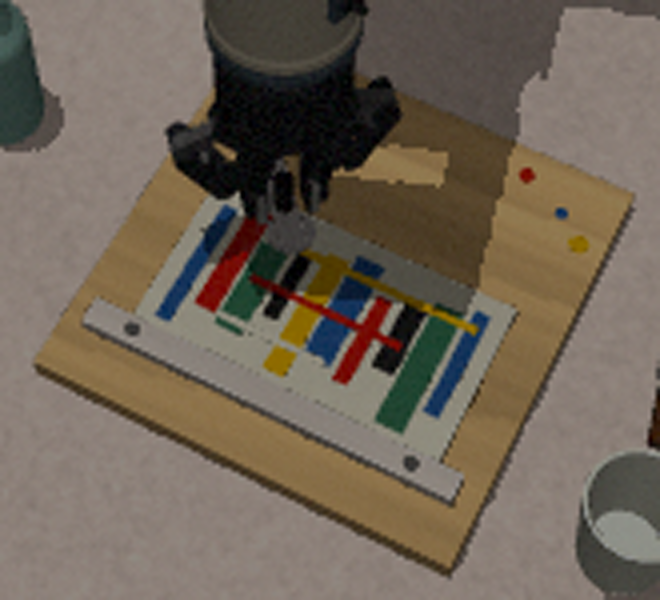

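The foot at (293,230) is well over the panel's near edge, and the post at (283,185) stands free between the fingers. I open a little more, let the clip press for 3.2 s, then grip lightly, lift and swing back so the panel isn't dragged.

Run:
```python
from h import *
hand.move_gripper(.036); bot.dwell(3.2); f0=F(); t=1.615; print(get_obs()["time_s"])
hand.move_gripper(.0,20); o=get_obs(); print(o["gripper_width"],o["grip_force"],F(f0).round(1))
for z in (.036,.037,.0375):
    P,q=arc(t,z); bot.servo_line(P,velocity=.02); print(F(f0).round(1),end=" ")
th=t
while th>.8:
    th-=.03; P,q=arc(th,.0375); bot.servo_line(P,q,velocity=.03); f=F(f0); print(round(th,2),f.round(1),end=" ")
    if np.abs(f).max()>20: print("STOP"); break
print(get_obs()["time_s"],get_obs()["gripper_width"])
c=vision.read_camera("scene")["frame"]; cv2.imwrite("pics/s6.png",cv2.resize(c[155:305,240:405,::-1],None,fx=4,fy=4,interpolation=cv2.INTER_CUBIC))
```

```text
35.6417
0.011046956958694508 20.188701152801514 [-0.9 -0.8  0.8]
[ 1.5 -1.2 -7.5] [  0.4  -1.9 -10. ] [ -1.3  -3.5 -13.4] 1.58 [ -1.9  -3.9 -13.6] 1.55 [ -3.5  -4.2 -13.7] 1.52 [ -3.4  -4.8 -14.5] 1.49 [ -3.5  -5.2 -14.3] 1.46 [ -3.2  -5.4 -14.1] 1.43 [ -2.4  -5.3 -14.2] 1.4 [ -3.3  -6.8 -14.6] 1.37 [ -2.8  -5.1 -14.3] 1.34 [ -2.   -5.8 -14.1] 1.31 [ -2.7  -5.2 -14.5] 1.28 [ -2.7  -5.4 -15.2] 1.25 [ -3.4  -5.4 -14.2] 1.22 [ -2.8  -5.7 -15.1] 1.19 [ -2.8  -4.8 -15.8] 1.16 [ -0.8  -5.7 -14.7] 1.13 [ -1.2  -5.1 -14. ] 1.1 [ -1.1  -5.3 -13.9] 1.07 [ -0.6  -5.3 -15.2] 1.04 [ -0.3  -5.  -14.5] 1.01 [ -1.5  -4.  -15.4] 0.98 [ -0.8  -5.3 -15. ] 0.95 [ -0.3  -3.2 -15.2] 0.92 [  1.   -2.6 -13.9] 0.89 [  0.4  -1.2 -13.9] 0.86 [ -0.4  -0.7 -13.6] 0.83 [  0.7   0.5 -12.6] 0.8 [  1.3   2.2 -12.7] 0.77 [  0.8   3.  -11.8] 43.725 0.010810654220888366
```

View pics/s6.png

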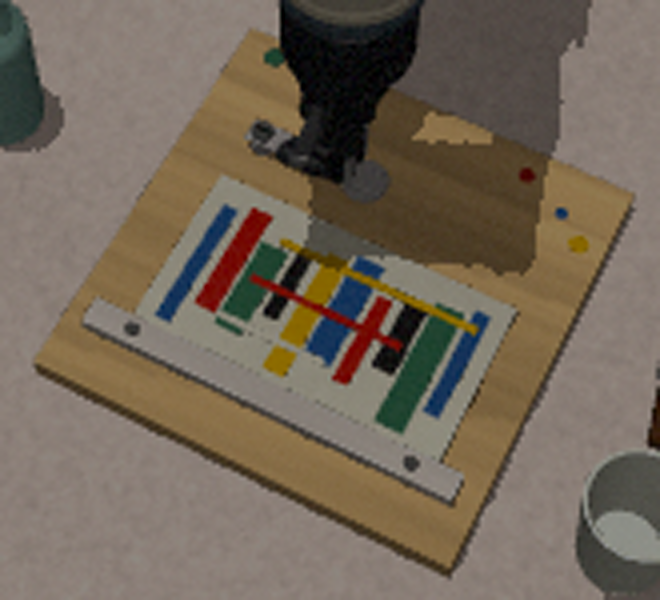

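The panel hasn't moved: its near corners are still at (221,176) and (517,311), and the foot at (366,182) is off it. I finish the swing in the loose cage and withdraw upward.

Run:
```python
from h import *
P,q=arc(.77,.035); bot.servo_line(P,velocity=.03)
hand.move_gripper(.024); f0=F(); th=.77
while th>.03:
    th-=.07; P,q=arc(th,.035); bot.servo_line(P,q,velocity=.05)
    if abs(ft(th,f0)[0])>8: print("STOP",th); break
print(ft(th,f0))
P,q=arc(th+.1,.035); bot.servo_line(P,q,velocity=.05); hand.move_gripper(.036); print(F(f0).round(1))
P,q=arc(th+.1,.12); bot.servo_line(P,velocity=.1)
p=get_obs()["position"]+[-.1,0,.1]; bot.servo_line(p,velocity=.15); print(get_obs()["time_s"])
c=vision.read_camera("scene")["frame"]; cv2.imwrite("pics/s7.png",cv2.resize(c[155:305,240:405,::-1],None,fx=4,fy=4,interpolation=cv2.INTER_CUBIC))
```

```text
(np.float64(0.42157153110785217), np.float64(0.6776990749135693))
[-0.4  0.5 -0.4]
49.6833
```

View pics/s7.png

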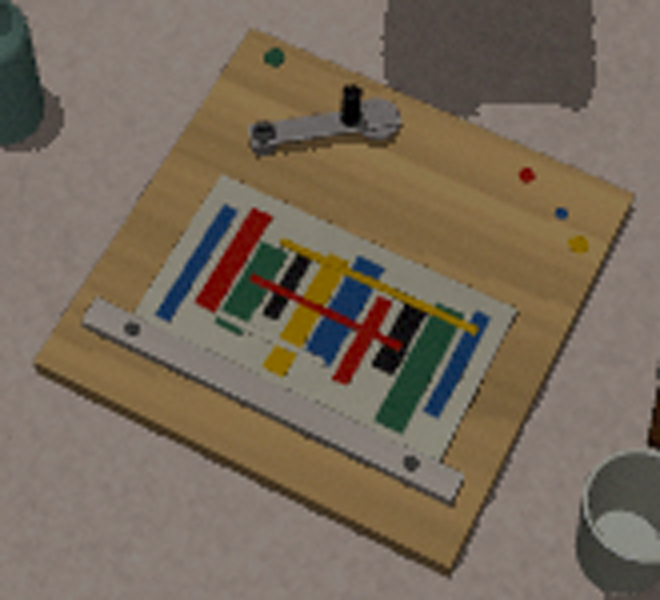

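The clip is parked with its post at (352,90). The panel is unchanged and flush, and the cup and bottle are where they were. Handing in.

```bash
python3 -c "
from workcell import hand_in
print(hand_in())"
```

```text
the job is handed in; nothing more can be done
None
```

I handed the job in at about 50 s of robot time: the panel is flush along the fence, the clip pressed it alone for just over 3 s and is swung back to its parked position, and the cup and bottle show no movement in the last picture (brush out of frame, not approached); the hand-in gave no verdict.

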